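Index a tile on a ratchet-feed punch and punch it

ROBOT

A 6-joint arm with a two-finger parallel gripper is mounted at the origin on the work surface. World frame = base frame: x ahead of the robot, y to its left, z up, the work surface at z = 0. Lengths are in m, angles in degrees, forces in N, time in s.
With the tool pointing down it reaches from about 0.275 to 0.875 m from the base axis. Payload 12.5 kg.
Tool frame: the origin (TCP) lies at the very end of the fingers, on their centre line; the grasp point (between the pads) lies 19 mm behind it (env.grip_point_offset is the distance from the TCP to the grasp point, in m); z points along the fingers, y is the line along which they close (so a half turn about z gives the same grasp; the last joint's range is limited). The gripper opens to 85 mm and grips with 20 to 120 N. Pads are 22 mm wide; open, the fingers measure 114 mm over their backs; the gripper's body (76 mm by 85 mm) begins 54 mm behind the grasp point. The pads swing forward as they close: fully open they stand 13 mm farther back than shut.
Start: joints at [69.236, 20.094, 94.641, -0, 65.266, -4.847], TCP at [0.151, 0.529, 0.231] pointing down, gripper open.
Joint ranges: [-157.81, 157.81], [-45, 120.19], [0.68, 151.7], [-89.99, 269.99], [4.06, 180], [-164.3, 164.3]. Speed limits (degrees/s): [127.2, 127.2, 159.86, 180, 180, 180].

INTERFACE

Orientations are given as [roll, pitch, yaw] about the fixed x, y, z axes, in that order (R = Rz(yaw) Ry(pitch) Rx(roll)).
In Python, from cell import env gives the robot as it stands.
- The arm moves only by the shell command python3 -m pendant 'ROWS' [OPENING]. ROWS is JSON, a list of rows, each a list of 4 numbers: the shift along the tool's x, y, z in units of 0.3 m (1.0 is 0.3 m), then the turn about the tool's z in units of 90 degrees (1.0 is 90 degrees). In form: [[x, y, z, turn], ...]. A call has 1 to 8 rows; each row is the pose to reach, as a shift and turn from the pose commanded when the call began, along the tool's axes at that moment; what a row does not reach only later rows make up. A row lasts 1/8 s, in which the tool goes at most 62.5 mm and 10.7 degrees, less where a joint would pass 70% of its speed; a pose out of reach is approached as far as the arm can. A call with a number of a shift or a turn outside -1 to 1 is refused whole. A call with a gripper value outside its range is refused whole. OPENING is the opening, from 0 (shut) to 1 (fully open), set as the call begins (- or left out, the last holds). The fingers move at their own pace and stop on an object; the grip force is fixed at half the most. Time passes only in rows, so rows that repeat a pose let the fingers close. It gives the time, the measured TCP pose, the force, the opening and the grip force at its end, in the units of the state.
- env.get_obs(): the state, without advancing time (a new reading comes with each control period).
- env.grab_frame(name): name is "scene" or "side" or "wrist"; returns the picture (480x640x3 uint8, red, green, blue); there is no depth.
- env.camera_model(name): a dict with "vfov" (degrees; the focal length in pixels is half the picture's height over the tangent of half this angle, whatever the lens; pixels are square), "cx", "cy" (the principal point, pixels), "R" (3x3) and "t" (3): a world point X has camera coordinates R X + t. Camera axes: x right, y down, z forward; pixel columns grow to the right and rows downward; lengths in m; the calibration is good to about 2 mm. A picture is of the moment at which its call begins: read the wrist's pose just before it. camera_model takes no time and is no camera call; for the wrist camera it gives the pose at the moment of the call.
- env.sign_off(): hands the job in; it is judged then, once.
The state is a dict: "time_s": time; "joints": joint angles; "joint_velocities": joint speeds; "joint_torque": joint torques, N m; "tool_pos": TCP position; "orientation": TCP orientation; "ft_force": force on the tool from outside, world axes, zero at the start; "ft_torque": the same for the moment, N m; "width": opening from 0.0 (shut) to 1.0 (fully open); "gripper_force": force on a finger pad.
Only numpy, scipy, OpenCV 4.12 (cv2) and the standard library are available. Lean on these libraries where they do the work, as an engineer would, in place of code of your own. Each camera call takes 0.05 s, during which the arm holds its last target. There are 200 camera calls.

TASK

Feed the tile on the green punch jig forward with its black-handled ratchet lever, one full stroke to the stop and back home per notch, for as many strokes as it takes to bring the carriage's pointer level with the red flag. The ratchet cannot go back, so count the notches, and do not push the carriage or tile by hand. Then press the yellow plunger through its soft first stop and fully down to the stiff second stop, let it come right up, and leave everything else on the bench where it is.

Things in the scene. Friction and masses are not known exactly. Their poses are not given: they have to be found in the camera images.
- jig: Green bench jig, fixed to the bench, base plate 290 x 340 x 12 mm (x -125..165, y -170..170 mm). Origin: on the bench, straight below the plunger's axis. x points from the lever's side (robot's side) to the column's side, +y the way the carriage is fed, z up. A column 140 mm high at x 142, y 90 mm carries a slanting overhead arm (z 105..135 mm) to the punch head at x 0, y 0.
- carriage: Dark steel sliding plate 120 x 140 mm, top 55 mm above the bench, with a red octagonal tile 108 x 16 mm held on it by four brass studs (tops at 74 mm). Origin: at bench level below the plate's centre; axes as the jig's. It slides only along the jig's +y, driven by the ratchet through the row of steel pins, 20 mm apart, under its edge. The robot must not push it or the tile.
- pointer (a point): Outer end of the black, white-lined pointer (6 mm wide) on the carriage's far (jig +x) edge, 65 mm towards -y from its centre, 55 mm above the bench. It runs along a white scale with four black lines, 20 mm apart, all ahead of it at the start; the flags stand beside the last three. Every full stroke takes it to the next line, within about 2 mm: the first stroke 10 to 26 mm, the others 20 mm.
- flag_red: Red block 26 x 12 mm, 26 mm high, its top 56 mm above the bench, standing on the aluminium strip beside the scale. Origin: centre of its underside; its axes are parallel to the jig's. The pointer is level with it when both have the same y in the jig's frame.
- flag_yellow: Yellow block like the red flag, on another notch: ignore it. The three flags stand in any order, 20 mm apart, on the same strip.
- flag_blue: Blue block like the red flag, on another notch: ignore it.
- lever (a joint): Angle of the ratchet lever, rad: 0 at home, 0.70 at the stop (full stroke), counter-clockwise from above about its vertical pivot. A spring (about 3 to 5.5 N at the handle) brings it home when released; a forward stroke takes about 5 to 12 N there. It feeds on the forward stroke only; the pawl drops behind the next pin near home, so let it come fully home (below 0.05).
- lever_grip (a point): Centre of the top of the lever's upright round black handle: 24 mm diameter, from 46 to 110 mm above the bench, free all round. It lies 90 mm from the pivot, on the robot's side. A full stroke carries it about 62 mm towards the jig's -y, on an arc about the pivot.
- lever_pivot (a point): Point on the lever's vertical pivot axis, at the height of lever_grip.
- plunger_top (a point): Centre of the top of the yellow mushroom knob of the plunger: 40 mm diameter, 14 mm thick, 192 mm above the bench when up. It moves straight down 18 mm in all.
- plunger (a joint): Soft part of the plunger's travel, m: 0 up, 0.010 at the first stop (2 to 4.5 N).
- punch (a joint): Stiff part of the plunger's travel beyond the first stop, m: 0 up, 0.008 at the second stop (starts at about 8 N, about 14 N at the end, then solid). Springs lift both parts again when released.
- tile_stack: Stack of three red octagonal tiles, 130 mm across, 54 mm high, one piece; origin under its centre. Bystander.
- hex_tile: Loose cream hexagonal tile, 120 mm across the flats, 17 mm thick; origin under its centre. Bystander.
- slate_stack: Stack of three dark slates, 150 x 90 x 36 mm, one piece; origin under its centre. Bystander.
- hammer: Hammer lying on the bench, 260 mm long, its axis along its x; origin under its middle. Bystander.
- brush: Brush lying on the bench, 200 mm long, its axis along its x; origin under its middle. Bystander.
- mug: Blue mug, 80 mm across, 90 mm high; origin under its centre. Bystander.

How it is judged:
By the outcome, as a careful person would: the job done as asked, in the order asked, and still so for the second after the job is handed in, with the robot touching nothing.
It also fails if it takes over 61 s, if anything falls off the work surface, if the arm or the gripper's body presses on something with over 40 N, if the wrist force passes 120 N, or if a joint passes its speed limit or range.

## Working session

There is one attempt and no reset: what is moved stays moved. The work goes in short steps, Python scripts to look and compute and a shell command to move; the robot and the scene stay as the last step left them, time stands still between calls to the robot, and variables do not carry over. Pictures are saved under pics/ and viewed, at most 10 in all, crops included, and the job is handed in when it is done.

```bash
mkdir -p pics
cat > h.py <<'E'
from cell import env
import numpy as np, cv2
def snap(n,f):
    m=env.camera_model(n); im=env.grab_frame(n)[:,:,::-1]; cv2.imwrite(f'pics/{f}.png',im); np.savez(f'pics/{f}.npz',**{k:np.array(v) for k,v in m.items()}); return m,im
def load(f): return dict(np.load(f'pics/{f}.npz'))
def foc(m): return 240/np.tan(np.radians(float(m['vfov']))/2)
def ray(m,u,v):
    d=np.array([(u-m['cx'])/foc(m),(v-m['cy'])/foc(m),1]); R=np.array(m['R']); return -R.T@np.array(m['t']), R.T@d
def atz(m,u,v,z):
    c,d=ray(m,u,v); return c+d*(z-c[2])/d[2]
def proj(m,X):
    p=np.array(m['R'])@np.array(X)+np.array(m['t']); return np.array([m['cx'],m['cy']])+foc(m)*p[:2]/p[2]
E
python3 - <<'E'
from h import *
for n in('scene','side'):
    m,_=snap(n,n+'0'); print(n,m)
o=env.get_obs();print(o['time_s'],o['tool_pos'],o['orientation'],o['width'],env.grip_point_offset)
E
```

```text
scene {'vfov': 42.41383734324223, 'cx': 316.12183916833635, 'cy': 244.40919127824077, 'R': array([[ 0.57076016,  0.82101385, -0.01300388],
       [ 0.66887207, -0.47406217, -0.57260389],
       [-0.47628037,  0.31812155, -0.81972903]]), 't': array([-0.28889135, -0.27956259,  2.01839711])}
side {'vfov': 54.01060466843344, 'cx': 324.6218588752347, 'cy': 248.15730593637227, 'R': array([[ 0.83496599, -0.55007436, -0.01581124],
       [-0.30945699, -0.44558295, -0.84005488],
       [ 0.45504743,  0.70631016, -0.54227097]]), 't': array([-0.43719559,  0.28835608,  1.12085579])}
0.1 [0.1507047  0.5286526  0.23081625] [-1.79941446e+02 -4.60431429e-03  1.64086735e+02] 1.0022751592032444 0.0187
```

View pics/scene0.png

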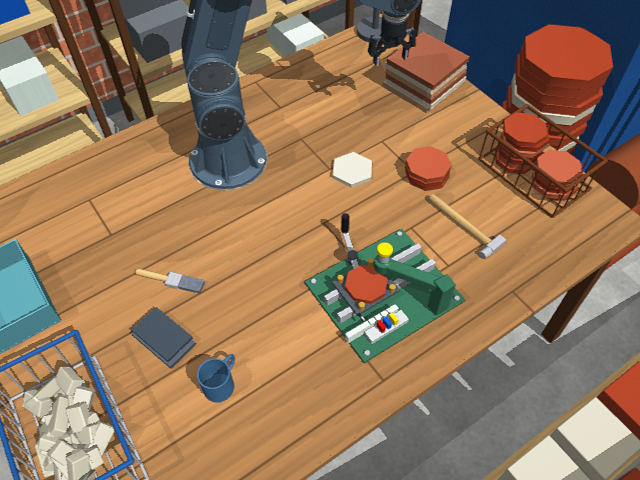

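View pics/side0.png

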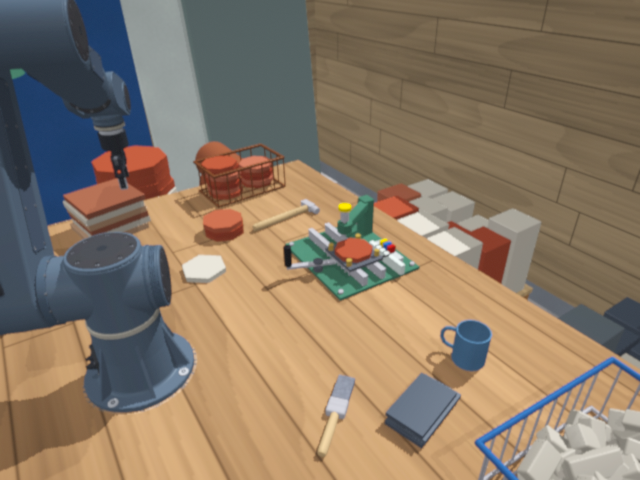

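Both views show the green jig: in the scene view the knob is near (385,249), the lever handle top near (345,215), and the flags near (381–394, 317–325). Next I'll enlarge the area.

Run:
```python
from h import *
a=cv2.imread('pics/scene0.png')[205:365,300:470]; 
cv2.imwrite('pics/c1.png',cv2.resize(a,(637,600),interpolation=cv2.INTER_CUBIC))
m=load('scene0'); s=load('side0')
# plate corners z=.012
c=[atz(m,*p,.012)[:2] for p in((305,283),(403,231),(465,297),(367,360))]
print(np.round(c,3),[round(np.linalg.norm(c[i]-c[i-1]),3) for i in range(4)])
print('knob',atz(m,385,249,.192),atz(s,345,206,.192)); print('grip',atz(m,345.5,215,.11),atz(s,288,246,.11))
```

```text
[[ 0.544 -0.064]
 [ 0.563  0.273]
 [ 0.835  0.269]
 [ 0.828 -0.064]] [np.float64(0.284), np.float64(0.338), np.float64(0.272), np.float64(0.333)]
knob [0.67164753 0.10139191 0.192     ] [0.66653929 0.10192863 0.192     ]
grip [0.47590001 0.12348255 0.11      ] [0.47857543 0.12142181 0.11      ]
```

View pics/c1.png

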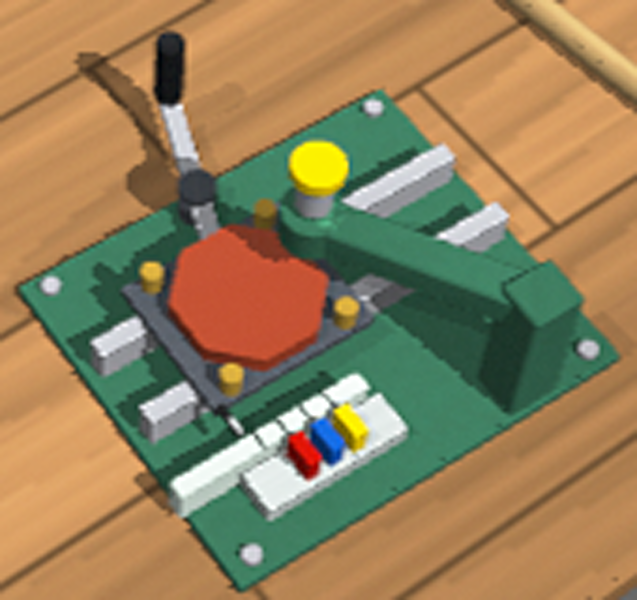

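In the enlarged crop, the red flag (crop 304,455) is nearest the pointer (237,428), then blue, then yellow. That suggests red stands at the second scale line. I'll check this by measurement.

Run:
```python
from h import *
from scipy.spatial.transform import Rotation as Ro
m=load('scene0'); P=lambda u,v,z: atz(m,300+u*170/637,205+v*160/600,z)
o=env.get_obs()
w=env.camera_model('wrist'); T=Ro.from_euler('xyz',o['orientation'],degrees=True).as_matrix()
c=-w['R'].T@w['t']; print('cam in tool',T.T@(c-o['tool_pos']),'axis in tool',T.T@w['R'][2],w['vfov'])
print('screws',[np.round(P(u,v,.014)[:2],4) for u,v in((51,285),(373,107),(589,349),(251,554))])
d=lambda a,b:(b-a)[:2]
print('red',P(304,437,.056),'blue',P(327,425,.056),'yel',P(350,411,.056),'ptr',P(239,430,.055))
print('pivot',[P(197,183,z) for z in(.05,.06,.07)]); print('knob',P(318,163,.192),'grip',P(171,41,.11))
```

```text
cam in tool [ 0.07018851 -0.00044601 -0.14367563] axis in tool [-2.76992062e-01  5.79033455e-04  9.60872032e-01] 63.44309041278989
screws [array([ 0.5537, -0.0414]), array([0.5651, 0.2582]), array([0.8255, 0.2484]), array([ 0.8127, -0.0523])]
red [0.77806946 0.01763707 0.056     ] blue [0.77991886 0.03649894 0.056     ] yel [0.7805505  0.05647328 0.056     ] ptr [ 0.74737283 -0.01549053  0.055     ]
pivot [array([0.56176038, 0.08685352, 0.05      ]), array([0.56697618, 0.08252026, 0.06      ]), array([0.57219198, 0.07818699, 0.07      ])]
knob [0.67015955 0.10214111 0.192     ] grip [0.47878717 0.12183046 0.11      ]
```

The feed distance from pointer to red flag is about 34 mm, so it takes 2 strokes (about 14 + 20). The jig yaw is about -2.3°. I'll move above the +y side of the handle with the gripper shut.

```bash
python3 -m pendant '[[-0.69,-0.43,0,0],[-0.69,-0.43,0,0],[-0.69,-0.43,0,0],[-0.69,-0.43,0,0],[-0.69,-0.43,0,0],[-0.69,-0.43,0,0]]' 0; python3 -m pendant '[[-0.69,-0.43,0,-0.15],[-0.69,-0.43,0,-0.15],[-0.69,-0.43,0,-0.15],[-0.69,-0.43,0,-0.15],[-0.69,-0.43,0,-0.15],[-0.69,-0.43,0,-0.15]]' 0
python3 - <<'E'
from h import *
o=env.get_obs();print(o['time_s'],o['tool_pos'],o['orientation'],o['width'])
m,_=snap('wrist','w1')
g=np.array([.479,.122,.11]);print('pred grip',proj(m,g),'knob',proj(m,[.669,.102,.192]))
E
```

```text
time_s: 0.85
tool_pos: [0.3143, 0.3482, 0.2312]
orientation: [-180.0, -0.0, 164.0]
ft_force: [0.1, -0.4, 0.2]
width: 0.001
gripper_force: 0.0
time_s: 1.6
tool_pos: [0.4776, 0.1683, 0.231]
orientation: [180.0, -0.1, 177.6]
ft_force: [-0.9, 0.5, 0.3]
width: -0.003
gripper_force: 0.0
1.6 [0.47756293 0.1683264  0.2309529 ] [ 1.79998237e+02 -5.40150255e-02  1.77631179e+02] -0.0033632345781150035
pred grip [248.65073725 228.54050818] knob [223.19654456 549.82489589]
```

View pics/w1.png

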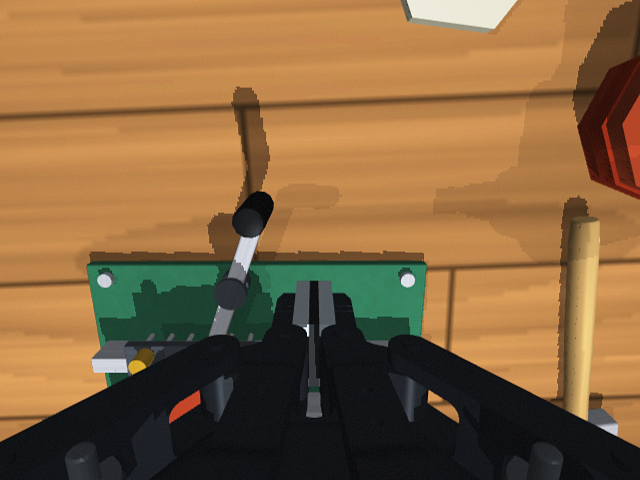

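The handle cap is near (250,222), within about 4 mm of the prediction. I'll lower beside it and approach.

```bash
python3 -m pendant '[[0.017,0,0.2,0],[0.017,0,0.4,0],[0.017,0,0.54,0],[0.017,0,0.54,0]]' 0; python3 -m pendant '[[0,-0.04,0,0],[0,-0.06,0,0],[0,-0.08,0,0],[0,-0.1,0,0],[0,-0.1,0,0]]'
```

```text
time_s: 2.15
tool_pos: [0.4707, 0.1685, 0.0674]
orientation: [-179.9, -0.3, 177.7]
ft_force: [-0.2, -1.0, 1.5]
width: -0.001
gripper_force: 0.0
time_s: 2.78
tool_pos: [0.4713, 0.1375, 0.0709]
orientation: [179.9, -0.0, 177.5]
ft_force: [-8.8, 5.9, 11.9]
width: -0.001
gripper_force: 6.8
```

Run:
```python
from h import *
_,a=snap('wrist','w2'); s,b=snap('side','s2')
b=cv2.resize(b[200:320,240:400],(640,480),interpolation=cv2.INTER_CUBIC)
cv2.imwrite('pics/c2.png',cv2.resize(np.hstack([a,b]),(800,300)))
print(env.get_obs()['ft_force'],env.get_obs()['tool_pos'])
```

```text
[-9.68589379  5.55101524 12.6710932 ] [0.47139155 0.13771225 0.07089155]
```

View pics/c2.png

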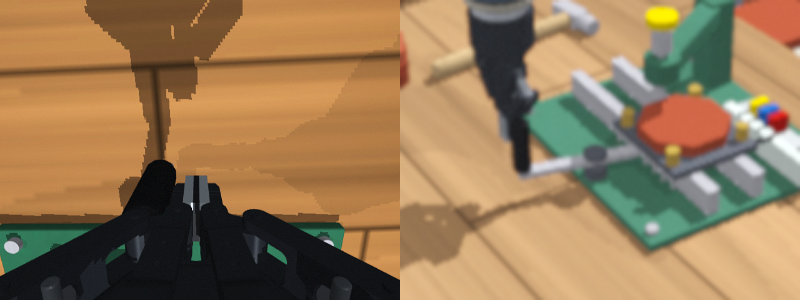

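The handle's top is touching the gripper linkage, which explains the upward force. I'll back off, raise about 20 mm so only the fingertips overlap, and re-approach.

```bash
python3 -m pendant '[[0,0.08,0,0],[0,0.08,0,0],[0,0.08,-0.07,0],[0,0.08,-0.07,0]]'; python3 -m pendant '[[0,-0.03,0,0],[0,-0.06,0,0],[0,-0.08,0,0],[0,-0.1,0,0],[0,-0.1,0,0]]'
```

```text
time_s: 3.38
tool_pos: [0.4737, 0.161, 0.0916]
orientation: [180.0, 0.2, 177.6]
ft_force: [0.1, 0.3, 0.4]
width: 0.0
gripper_force: 0.0
time_s: 4.0
tool_pos: [0.4709, 0.1309, 0.0897]
orientation: [-180.0, -0.1, 177.5]
ft_force: [-0.3, 3.1, -1.4]
width: 0.001
gripper_force: 1.6
```

```bash
python3 -m pendant '[[0,-0.03,0,0],[0,-0.06,0,0],[0,-0.09,0,0],[0,-0.12,0,0],[0,-0.12,0,0]]';python3 -m pendant '[[0,-0.01,0,0],[0,-0.02,0,0],[0,-0.02,0,0]]'
```

```text
time_s: 4.62
tool_pos: [0.4697, 0.0954, 0.0899]
orientation: [180.0, -0.1, 177.5]
ft_force: [-2.1, 6.9, -1.3]
width: 0.003
gripper_force: 3.1
time_s: 5.0
tool_pos: [0.4701, 0.0899, 0.0899]
orientation: [179.9, 0.0, 177.6]
ft_force: [1.8, 9.0, -4.8]
width: 0.003
gripper_force: 4.5
```

```bash
python3 -m pendant '[[0,-0.01,0,0],[0,-0.017,0,0],[0,-0.017,0,0]]';python3 -m pendant '[[0,-0.005,0,0],[0,-0.01,0,0],[0,-0.01,0,0]]'
```

```text
time_s: 5.38
tool_pos: [0.4705, 0.0854, 0.0901]
orientation: [179.9, 0.1, 177.5]
ft_force: [4.2, 15.5, -7.0]
width: 0.0
gripper_force: 7.2
time_s: 5.75
tool_pos: [0.4706, 0.0848, 0.0901]
orientation: [179.7, 0.2, 177.5]
ft_force: [5.8, 37.7, -9.0]
width: -0.002
gripper_force: 18.8
```

At the stop (37.7 N). I'll retract and check that the lever comes home and the pointer advances.

```bash
python3 -m pendant '[[0,0.05,0,0],[0,0.1,0,0],[0,0.15,0,0],[0,0.2,0,0],[0,0.25,0,0],[0,0.29,0,0],[0,0.29,0,0],[0,0.29,0,0]]'
python3 - <<'E'
from h import *
_,b=snap('scene','s3'); _,a=snap('wrist','w3')
b=b[205:365,300:470]
cv2.imwrite('pics/c3.png',np.hstack([cv2.resize(b,(478,450),interpolation=cv2.INTER_CUBIC),cv2.resize(a[0:450,100:400],(300,450))]))
E
```

```text
time_s: 6.75
tool_pos: [0.473, 0.1681, 0.0902]
orientation: [-180.0, -0.0, 177.6]
ft_force: [-0.6, -0.3, -0.5]
width: -0.004
gripper_force: 0.0
```

View pics/c3.png

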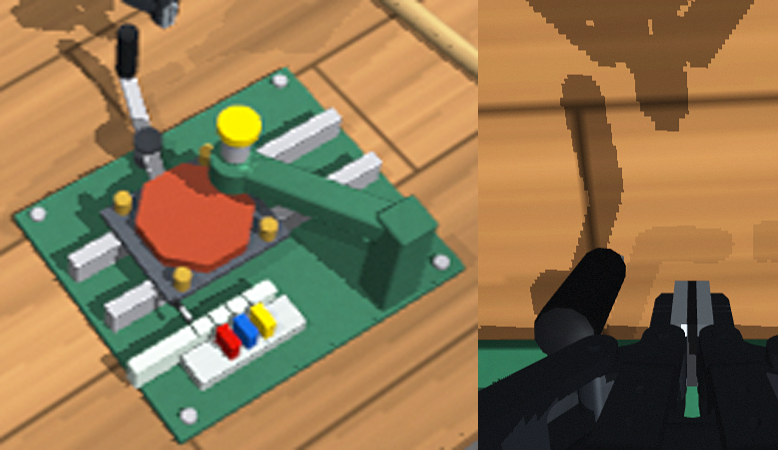

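The lever is home and the carriage advanced about one notch. Now the second stroke.

```bash
python3 -m pendant '[[0,-0.06,0,0],[0,-0.1,0,0],[0,-0.13,0,0],[0,-0.16,0,0],[0,-0.19,0,0],[0,-0.22,0,0],[0,-0.25,0,0],[0,-0.25,0,0]]';python3 -m pendant '[[0,-0.01,0,0],[0,-0.02,0,0],[0,-0.03,0,0],[0,-0.035,0,0],[0,-0.04,0,0],[0,-0.04,0,0]]'
```

```text
time_s: 7.85
tool_pos: [0.4691, 0.0927, 0.0901]
orientation: [180.0, -0.1, 177.5]
ft_force: [-2.5, 7.0, -1.0]
width: 0.002
gripper_force: 3.2
time_s: 8.6
tool_pos: [0.4699, 0.0846, 0.0903]
orientation: [179.6, 0.1, 177.4]
ft_force: [4.2, 43.1, -9.3]
width: -0.002
gripper_force: 21.5
```

```bash
python3 -m pendant '[[0,0.05,0,0],[0,0.1,0,0],[0,0.15,0,0],[0,0.2,0,0],[0,0.25,0,0],[0,0.29,0,0],[0,0.29,0,0],[0,0.29,0,0]]'; python3 -m pendant '[[0,0,-0.2,0],[0,0,-0.4,0],[0,0,-0.6,0],[0,0,-0.6,0],[-0.2,-0.15,-0.6,0],[-0.4,-0.35,-0.6,0],[-0.55,-0.55,-0.6,0],[-0.55,-0.55,-0.6,0]]' | head -3
python3 - <<'E'
from h import *
_,b=snap('scene','s4'); m,a=snap('wrist','w4')
b=b[205:365,300:470]
cv2.imwrite('pics/c4.png',np.hstack([cv2.resize(b,(319,300),interpolation=cv2.INTER_CUBIC),cv2.resize(a,(400,300))]))
print(proj(m,[.747,.02,.055]),proj(m,[.778,.018,.056]),proj(m,[.669,.102,.192]))
E
```

```text
time_s: 9.6
tool_pos: [0.473, 0.1681, 0.0902]
orientation: [-180.0, -0.0, 177.6]
ft_force: [0.6, 0.0, -0.0]
width: 0.002
gripper_force: 0.0
time_s: 10.6
tool_pos: [0.6317, -0.0061, 0.2688]
orientation: [-180.0, -0.1, 177.5]
[348.85984045 307.15944762] [347.65245961 334.89795705] [498.56097328 289.60502018]
```

View pics/c4.png

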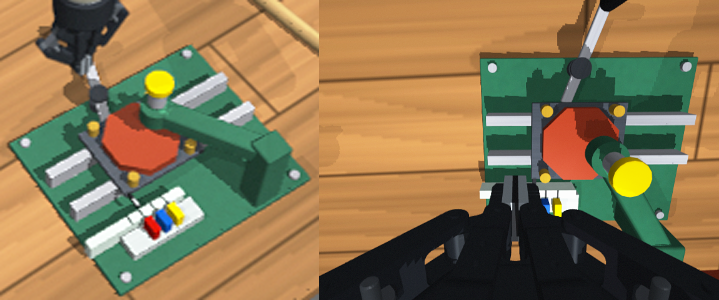

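The scene crop shows the pointer next to the red flag, but the wrist view is blocked by the fingers. I'll shift for a clear look.

```bash
python3 -m pendant '[[0.1,-0.15,0,0],[0.2,-0.3,0,0],[0.2,-0.3,0,0],[0.2,-0.3,0,0]]' | sed -n 2p
python3 - <<'E'
from h import *
m,a=snap('wrist','w5')
p=proj(m,[.765,.02,.055]);u,v=int(p[0]),int(p[1]);print(u,v,proj(m,[.478,.122,.11]))
x0=max(0,min(640-160,u-80));y0=max(0,min(360,v-60));print(x0,y0)
c=a[y0:y0+120,x0:x0+160]
cv2.imwrite('pics/c5.png',np.hstack([cv2.resize(c,(480,360),interpolation=cv2.INTER_CUBIC),cv2.resize(a[:,200:],(320,360))]))
E
```

```text
tool_pos: [0.5671, -0.0904, 0.2699]
424 374 [598.52900674  80.44003011]
344 314
```

View pics/c5.png

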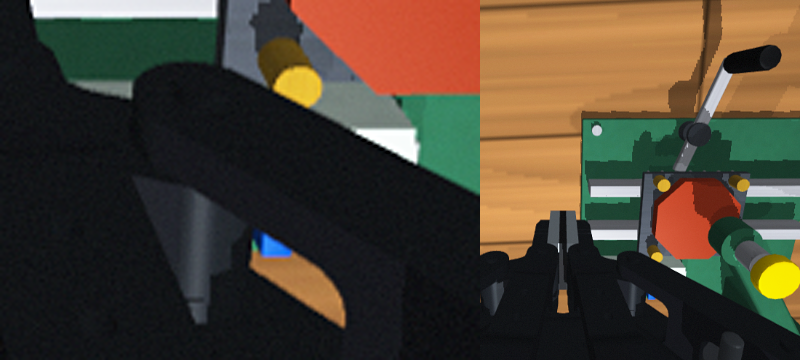

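Still hidden by the gripper linkage, so I'll zoom the scene view on the pointer and flags.

Run:
```python
from h import *
m,a=snap('scene','s6')
cv2.imwrite('pics/c6.png',np.vstack([cv2.resize(x[295:340,350:410],(400,300),interpolation=cv2.INTER_CUBIC) for x in (cv2.imread('pics/scene0.png'),a)]))
w=load('w5');print('knob',atz(w,609.8,369,.192),'w4',atz(load('w4'),499,283,.192))
# predicted pixel of jig-level line through red flag at pointer tip, crop coords
k=400/60
for d in(-.02,0,.02):
    p=proj(m,np.array([.747,.0188,.055])+d*np.array([.04,.999,0]));print(d,(p-[350,295])*k)
```

```text
knob [0.6634654  0.10130244 0.192     ] w4 [0.66459199 0.1018952  0.192     ]
-0.02 [119.13052323 143.56468314]
0 [160.68489787 119.09674324]
0.02 [201.9345271   94.80824275]
```

View pics/c6.png

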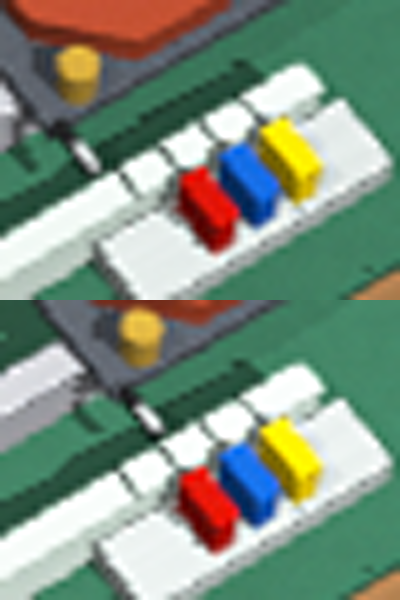

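The pointer tip (158,430) lines up with scale line 2, and the red flag stands on that line, so the count is right. Now to the plunger knob at about (0.667, 0.102).

```bash
python3 -m pendant '[[-0.1,0.2,0,0],[-0.2,0.4,0,0],[-0.305,0.655,0,0],[-0.305,0.655,0,0],[-0.305,0.655,0,0],[-0.305,0.655,0.15,0],[-0.305,0.655,0.22,0],[-0.305,0.655,0.22,0]]';  python3 -m pendant '[[0,0,0.03,0],[0,0,0.05,0],[0,0,0.06,0],[0,0,0.07,0],[0,0,0.08,0],[0,0,0.08,0]]'
```

```text
time_s: 12.3
tool_pos: [0.666, 0.1012, 0.2027]
orientation: [-180.0, -0.2, 177.6]
ft_force: [0.7, -0.5, 1.0]
width: 0.0
gripper_force: 0.0
time_s: 13.05
tool_pos: [0.6674, 0.1016, 0.181]
orientation: [-180.0, 0.1, 177.6]
ft_force: [-1.3, -1.1, 8.2]
width: 0.001
gripper_force: 4.0
```

Soft stop reached (z 0.181, 8 N). Continue into the stiff part.

```bash
python3 -m pendant '[[0,0,0.01,0],[0,0,0.02,0],[0,0,0.025,0],[0,0,0.025,0]]';  python3 -m pendant '[[0,0,0.005,0],[0,0,0.01,0],[0,0,0.01,0]]'
```

```text
time_s: 13.55
tool_pos: [0.6675, 0.1016, 0.1743]
orientation: [180.0, 0.1, 177.6]
ft_force: [-2.4, -1.4, 13.1]
width: 0.004
gripper_force: 6.3
time_s: 13.92
tool_pos: [0.6678, 0.1016, 0.1737]
orientation: [180.0, 0.2, 177.6]
ft_force: [-9.8, -1.8, 28.9]
width: -0.003
gripper_force: 14.1
```

Solid at 18.3 mm of travel with 29 N. I'll release upward and check.

```bash
python3 -m pendant '[[0,0,-0.03,0],[0,0,-0.06,0],[0,0,-0.1,0],[0,0,-0.2,0],[0,0,-0.35,0],[0,0,-0.45,0],[0,0,-0.45,0],[0,0,-0.45,0]]'
python3 - <<'E'
from h import *
m,a=snap('scene','s7'); _,b=snap('side','s8')
cv2.imwrite('pics/c7.png',np.hstack([cv2.resize(a[205:365,300:470],(425,400),interpolation=cv2.INTER_CUBIC),cv2.resize(b[180:310,270:430],(375,400),interpolation=cv2.INTER_CUBIC)]))
E
```

```text
time_s: 14.92
tool_pos: [0.6665, 0.1017, 0.3036]
orientation: [-180.0, -0.1, 177.6]
ft_force: [-0.5, -0.3, 0.0]
width: -0.002
gripper_force: 0.0
```

View pics/c7.png

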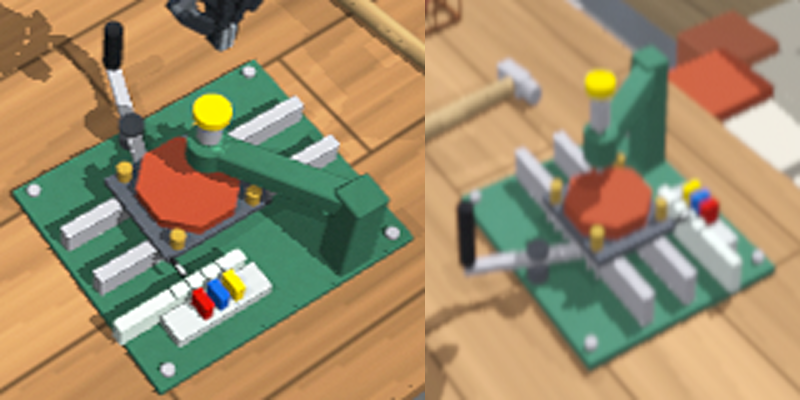

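The plunger is back up and the lever is home. The pointer tip (182,271) to red flag top (200,296) runs exactly along the jig's x direction, so they are level. I'm handing in.

```bash
python3 -c "
from cell import env
print(env.sign_off())"
```

```text
the job is handed in; nothing more can be done
None
```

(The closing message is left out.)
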